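# Hang the float cups on the draining rack in order of size

### The job

Hang the four rinsed float cups mouth-down on the four leaning pegs of the draining rack, one cup to a peg, in order of size: the largest on the peg next to the upright fill valve, and so on down to the smallest at the far end of the row. Let each cup down until its closed end rests on the tip of its peg, and leave all four hanging there, released and still.

Things in the scene. Friction and masses are not known exactly. Their poses are not given: they have to be found in the camera images.
- cup_a: The smallest of four white plastic float cups: plain round cup, 46 mm outside diameter, 54 mm tall, wall 3 mm, mouth 40 mm inside, 20 to 110 g. Starts standing mouth down on the bench; closed end 4 mm thick, with a grey pip 3 mm high on top. Origin: centre of the inside face of the closed end, 50 mm above the mouth; +z out through the closed end (up at the start).
- cup_b: The second smallest of four white plastic float cups: plain round cup, 52 mm outside diameter, 66 mm tall, wall 3 mm, mouth 46 mm inside, 20 to 110 g. Starts standing mouth down on the bench; closed end 4 mm thick, with a grey pip 3 mm high on top. Origin: centre of the inside face of the closed end, 62 mm above the mouth; +z out through the closed end (up at the start).
- cup_c: The second largest of four white plastic float cups: plain round cup, 58 mm outside diameter, 78 mm tall, wall 3 mm, mouth 52 mm inside, 20 to 110 g. Starts standing mouth down on the bench; closed end 4 mm thick, with a grey pip 3 mm high on top. Origin: centre of the inside face of the closed end, 74 mm above the mouth; +z out through the closed end (up at the start).
- cup_d: The largest of four white plastic float cups: plain round cup, 64 mm outside diameter, 90 mm tall, wall 3 mm, mouth 58 mm inside, 20 to 110 g. Starts standing mouth down on the bench; closed end 4 mm thick, with a grey pip 3 mm high on top. Origin: centre of the inside face of the closed end, 86 mm above the mouth; +z out through the closed end (up at the start).
- peg1: Peg at one end of the row. Fixed wooden dowel, 16 mm diameter, 110 mm long, leaning 25 degrees from upright to the rack's front (robot's side), square to the row; four alike, 90 mm apart, on a fixed board 110 x 520 mm, 18 mm thick, with a front lip 11 mm high. Origin: top of its domed tip, 118 mm above the bench; +z along the peg out of its tip, +y along the row.
- peg2: Peg next to peg 1. Fixed wooden dowel, 16 mm diameter, 110 mm long, leaning 25 degrees from upright to the rack's front (robot's side), square to the row; four alike, 90 mm apart, on a fixed board 110 x 520 mm, 18 mm thick, with a front lip 11 mm high. Origin: top of its domed tip, 118 mm above the bench; +z along the peg out of its tip, +y along the row.
- peg3: Peg next to peg 4. Fixed wooden dowel, 16 mm diameter, 110 mm long, leaning 25 degrees from upright to the rack's front (robot's side), square to the row; four alike, 90 mm apart, on a fixed board 110 x 520 mm, 18 mm thick, with a front lip 11 mm high. Origin: top of its domed tip, 118 mm above the bench; +z along the peg out of its tip, +y along the row.
- peg4: Peg at the other end. Fixed wooden dowel, 16 mm diameter, 110 mm long, leaning 25 degrees from upright to the rack's front (robot's side), square to the row; four alike, 90 mm apart, on a fixed board 110 x 520 mm, 18 mm thick, with a front lip 11 mm high. Origin: top of its domed tip, 118 mm above the bench; +z along the peg out of its tip, +y along the row.
- fill_valve: The fill valve: upright fitting 92 mm tall, blue tube 22 mm across, white ribbed head 41 mm across with a small side spigot; fixed on the rack board at one end of the row, 87 mm beyond the end peg (the other end has a beige block 45 mm high). It may be at the end of peg 1 or of peg 4. Origin: centre of its foot, on top of the board.

How it is judged:
By the outcome, as a careful person would: the job done as asked, in the order asked, and still so for the second after the job is handed in, with the robot touching nothing.
It also fails if it takes over 99 s, if anything falls off the work surface, if the arm or the gripper's body presses on something with over 40 N, if the wrist force passes 120 N, or if a joint passes its speed limit or range.

### The arm

A 7-joint arm with a two-finger parallel gripper is mounted at the origin on the work surface. World frame = base frame: x ahead of the robot, y to its left, z up, the work surface at z = 0. Lengths are in m, angles in rad, forces in N, time in s.
With the tool pointing down it reaches from about 0.4 to 0.85 m from the base axis. Payload 4.5 kg.
Tool frame: the origin (TCP) lies midway between the tips of the shut fingers; the grasp point (between the pads) lies 19 mm behind it (r.grip_point_offset is the distance from the TCP to the grasp point, in m); z points along the fingers, y is the line along which they close (so a half turn about z gives the same grasp; the last joint's range is limited). The gripper opens to 88 mm and grips with 3 to 60 N. Pads are 18 mm wide; open, the fingers measure 123 mm over their backs; the gripper's body (75 mm by 187 mm) begins 45 mm behind the grasp point.
Start: joints at [1.145, 0.689, -0.195, 1.565, 0.157, 0.902, -0.215], TCP at [0.277, -0.56, 0.239] pointing down, gripper open.
Joint ranges: [-3.01, 3.01], [-0.46, 2.08], [-1.47, 1.51], [0.13, 2.56], [-1, 4.14], [0.04, 2.09], [-2.66, 2.66]. Speed limits (rad/s): [2.57, 2.57, 3.14, 3.14, 3.14, 3.14, 3.14].

### API

Orientations are given as a unit quaternion [x, y, z, w].
In Python, from plant import r, optics gives the robot as it stands.
- The arm moves only by the shell command python3 -m pendant 'ROWS' [OPENING] [FORCE]. ROWS is JSON, a list of rows, each a list of 6 numbers: the shift along the tool's x, y, z as a fraction of full scale, then the turn, a rotation vector about the tool's x, y, z as a fraction of full scale. A call has 1 to 5 rows; each row shifts and turns the commanded pose from where the row before left it, along the tool's axes as they then stand; what a row does not reach is not made up. Full scale, the value 1, is 0.025 m for a shift and pi rad for a turn. A row lasts 1/12 s, in which the tool goes at most 41.7 mm and 7.16 degrees, less where a joint would pass 70% of its speed; a pose out of reach is approached as far as the arm can. A call with a number of a shift or a turn outside -1 to 1 is refused whole. A call with a gripper value outside its range is refused whole. OPENING is the opening, from -1 (shut) to 1 (fully open), set as the call begins (- or left out, the last holds). The fingers move at their own pace and stop on an object; FORCE is the grip in N (left out, the last holds). Time passes only in rows, so rows that do not move let the fingers close. It gives the time, the measured TCP pose, the force, the opening and the grip force at its end, in the units of the state.
- r.get_state(): the state, without advancing time (a new reading comes with each control period).
- optics.snapshot(name): name is "scene" or "side" or "wrist"; returns (picture, depth): 384x512x3 uint8, blue, green, red; 384x512 float32, m along the optical axis (not along the pixel's ray), 0 where there is no reading.
- optics.calibration(name): a dict with "vfov" (degrees; the focal length in pixels is half the picture's height over the tangent of half this angle, whatever the lens; pixels are square), "cx", "cy" (the principal point, pixels), "k1" (the pictures are not rectified: a ray, as slopes to the right and down, at radius r is drawn at 1 + k1 r^2 times it, then the intrinsics apply), "cam_to_world" (4x4, takes a point from camera to world coordinates); the wrist camera has in their place "tool_from_camera" (4x4, takes a point from camera to tool coordinates, whose origin is the TCP and whose axes are the flange's). Camera axes: x right, y up, looking along -z (the intrinsics and any distortion apply to the point x, -y, -z); pixel columns grow to the right and rows downward; lengths in m; the calibration is good to about 2 mm. A picture is of the moment at which its call begins: read the wrist's pose just before it. calibration takes no time and is no camera call.
- r.finish_job(): hands the job in; it is judged then, once.
The state is a dict: "clock": time; "q": joint angles; "qd": joint speeds; "joint_torque": joint torques, N m; "tool_pos": TCP position; "eef_rot": TCP orientation; "contact_force": force on the tool from outside, world axes, zero at the start; "moment": the same for the moment, N m; "opening": opening from 0.0 (shut) to 1.0 (fully open); "finger_force": force on a finger pad.
Only numpy, scipy, OpenCV 4.12 (cv2) and the standard library are available. Lean on these libraries where they do the work, as an engineer would, in place of code of your own. Each camera call takes 0.05 s, during which the arm holds its last target. There are 200 camera calls.

## Working session

There is one attempt and no reset: what is moved stays moved. The work goes in short steps, Python scripts to look and compute and a shell command to move; the robot and the scene stay as the last step left them, time stands still between calls to the robot, and variables do not carry over. Pictures are saved under pics/ and viewed, at most 14 in all, crops included, and the job is handed in when it is done.

```bash
ls; mkdir -p pics; python3 - <<'E'
from plant import r, optics
import cv2
s=r.get_state(); print(s)
print(r.grip_point_offset)
ims=[]
for n in("scene","side"):
    p,d=optics.snapshot(n); cv2.imwrite(f"pics/{n}0.png",p); c=optics.calibration(n); print(n,c)
print(optics.calibration("wrist"))
E
```

```text
pics
{'clock': 0.0, 'q': array([ 1.14478771,  0.68997526, -0.19454045,  1.5663227 ,  0.1573139 ,
        0.90251803, -0.21509169]), 'qd': array([-0.00175066,  0.00179604,  0.00144437,  0.00035538,  0.00015565,
        0.00018248, -0.00011757]), 'joint_torque': array([ 4.10324938e-04, -5.27557182e+01, -1.26687974e+00, -1.53432637e+01,
       -5.27158077e-02,  6.46778994e-03,  1.84190194e-04]), 'tool_pos': array([ 0.27704621, -0.55954079,  0.23792185]), 'eef_rot': array([ 9.73674222e-01,  2.27942259e-01, -2.70946190e-04, -8.73062819e-04]), 'contact_force': array([ 0.03945666, -0.06894954,  0.066276  ]), 'moment': array([-0.02162457, -0.02518196,  0.00669527]), 'finger_force': 0.0, 'opening': 0.9972336746542437}
0.0187
scene {'vfov': 57.492563601410325, 'cx': 254.1054996045584, 'cy': 189.13868681228044, 'k1': 0.02174247486412672, 'cam_to_world': array([[-0.31388855, -0.66963663,  0.67309789,  1.17519393],
       [ 0.94945723, -0.22303863,  0.22087265,  0.20270224],
       [ 0.00222241,  0.70840705,  0.70580061,  0.71748989],
       [ 0.        ,  0.        ,  0.        ,  1.        ]])}
side {'vfov': 51.13078960509618, 'cx': 263.4446254802408, 'cy': 193.56142605802884, 'k1': -0.12899635430699735, 'cam_to_world': array([[-0.72650217,  0.46154119, -0.50909167,  0.10742817],
       [-0.68704013, -0.4737989 ,  0.55089968,  0.49721447],
       [ 0.01305582,  0.74999622,  0.66131325,  0.73313352],
       [ 0.        ,  0.        ,  0.        ,  1.        ]])}
{'vfov': 70.35155377768587, 'cx': 257.2001282125751, 'cy': 188.67336716665514, 'k1': -0.0062288969060422476, 'tool_from_camera': array([[-3.07496303e-04,  9.61592953e-01,  2.74479323e-01,
         6.96589712e-02],
       [ 9.99999224e-01, -3.56772323e-05,  1.24527791e-03,
        -9.89124725e-04],
       [ 1.20724313e-03,  2.74479493e-01, -9.61592195e-01,
        -1.45420694e-01],
       [ 0.00000000e+00,  0.00000000e+00,  0.00000000e+00,
         1.00000000e+00]])}
```

View pics/scene0.png

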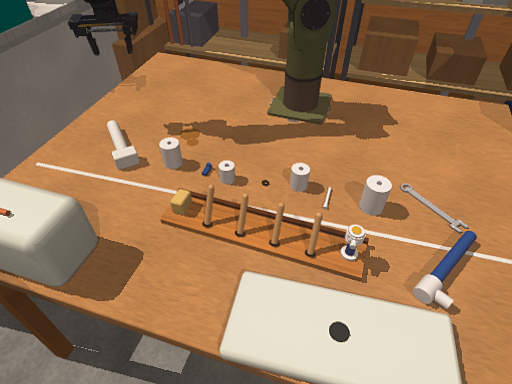

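View pics/side0.png

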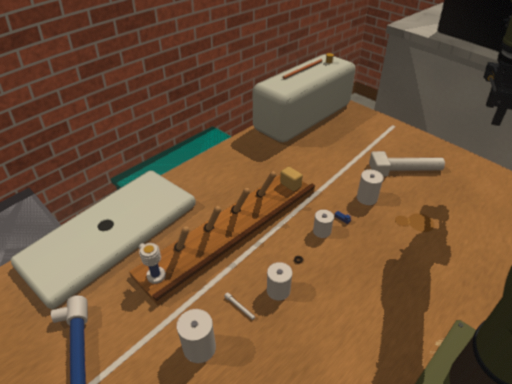

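The scene view shows the cups at about (170,152), (227,172), (300,177) and (376,195). The pegs run from (210,187) to (318,215), with the valve at the right (+y) end, at (354,240). The side view shows the same cups at (371,187), (324,223), (279,281) and (197,335).

```bash
cat > h.py <<'E'
import numpy as np, cv2
from plant import r, optics
from scipy.spatial.transform import Rotation as R
def tool(s):
    T=np.eye(4); T[:3,:3]=R.from_quat(s['eef_rot']).as_matrix(); T[:3,3]=s['tool_pos']; return T
def ray(n,uv,T=None):
    c=optics.calibration(n); f=192/np.tan(np.radians(c['vfov']/2))
    K=np.array([[f,0,c['cx']],[0,f,c['cy']],[0,0,1]])
    p=cv2.undistortPoints(np.array([[uv]],float),K,np.array([c['k1'],0,0,0.]))[0,0]
    M=c['cam_to_world'] if n!='wrist' else T@c['tool_from_camera']
    d=M[:3,:3]@[p[0],-p[1],-1]; return M[:3,3],d
def tri(*rays):
    A=0;b=0
    for o,d in rays:
        d=d/np.linalg.norm(d); P=np.eye(3)-np.outer(d,d); A=A+P; b=b+P@o
    x=np.linalg.solve(A,b); e=max(np.linalg.norm(np.cross(x-o,d/np.linalg.norm(d))) for o,d in rays)
    return x,e
def plane(o,d,z): return o+d*(z-o[2])/d[2]
def white(im):
    h=cv2.cvtColor(im,cv2.COLOR_BGR2HSV); return ((h[...,1]<60)&(h[...,2]>110)).astype(np.uint8)
def pips(im,amin=100,amax=6000):
    m=white(im); out=[]
    cs,hi=cv2.findContours(m,cv2.RETR_CCOMP,cv2.CHAIN_APPROX_NONE)
    for i,c in enumerate(cs):
        if hi[0][i][3]>=0 or not amin<cv2.contourArea(c)<amax: continue
        j=hi[0][i][2]
        while j>=0:
            a=cv2.moments(cs[j])
            if a['m00']>4: out.append((round(a['m10']/a['m00'],1),round(a['m01']/a['m00'],1),a['m00'],cv2.contourArea(c)))
            j=hi[0][j][0]
    return out
E
python3 - <<'E'
from h import *
for n,(x,y,w,h) in(("scene",(160,125,250,145)),("side",(120,150,280,215))):
    im=cv2.imread(f"pics/{n}0.png"); print(n,pips(im))
    z=3.2 if n=="scene" else 2.8
    cv2.imwrite(f"pics/{n}z.png",cv2.resize(im[y:y+h,x:x+w],None,fx=z,fy=z,interpolation=cv2.INTER_CUBIC))
E
```

```text
scene [(356.4, 229.8, 83.5, 591.5), (405.0, 186.2, 21.0, 344.0), (47.7, 242.7, 5.5, 5333.5), (50.7, 239.7, 5.5, 5333.5), (226.0, 171.0, 6.0, 275.0), (226.5, 165.0, 8.0, 275.0), (169.0, 142.5, 7.0, 473.5), (36.0, 2.0, 6.0, 422.0)]
side [(193.9, 324.0, 27.0, 816.5), (279.2, 271.9, 17.5, 357.5), (324.0, 215.5, 10.0, 177.0), (371.8, 175.6, 8.5, 225.5), (302.0, 68.4, 238.5, 2129.5)]
```

View pics/scenez.png

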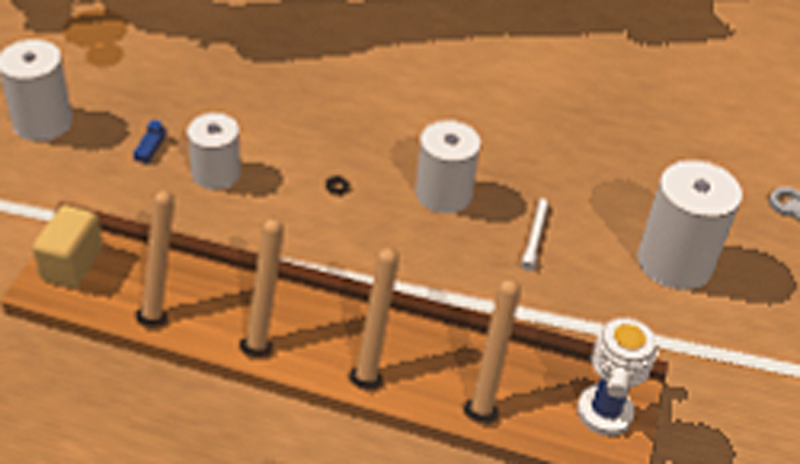

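View pics/sidez.png

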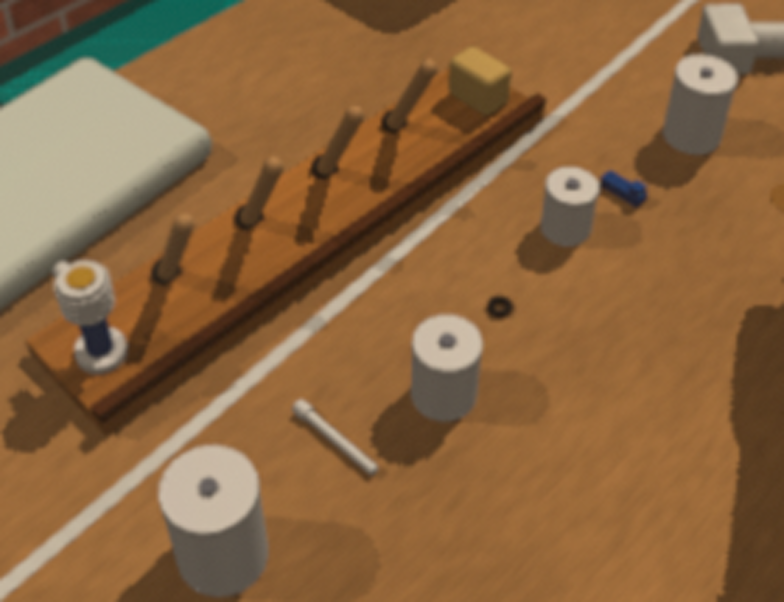

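The zooms show the grey pips on all four closed ends and the four peg domes. The valve is at the +y end, so the tallest peg in picture order next to it gets cup_d. Now triangulating these.

```bash
python3 - <<'E'
from h import *
S=lambda p:(p[0]/3.2+160-.34,p[1]/3.2+125-.34); D=lambda p:(p[0]/2.8+120-.32,p[1]/2.8+150-.32)
P={'cc?':((29,57),(706,72)),'a':((214,128),(572,184)),'b?':((452,140),(447,341)),'d':((702,186),(208,487))}
for k,(a,b) in P.items(): x,e=tri(ray('scene',S(a)),ray('side',D(b))); print(k,x.round(4),round(e,4))
tips=[]
for a,b in zip([(163,202),(272,231),(387,259),(508,292)],[(429,70),(353,116),(273,167),(183,223)]):
    x,e=tri(ray('scene',S(a)),ray('side',D(b))); tips.append(x); print('dome',x.round(4),round(e,4))
for a,b in zip([(151,316),(256,346),(366,378),(481,410)],[(393,122),(324,167),(248,216),(166,272)]):
    x,e=tri(ray('scene',S(a)),ray('side',D(b))); print('base',x.round(4),round(e,4))
t=np.array(tips);d=t[3]-t[0];print(np.linalg.norm(d)/3,np.degrees(np.arctan2(d[0],d[1])))
# cup bounding boxes
for n in('scene','side'):
    m=white(cv2.imread(f'pics/{n}0.png'));_,_,st,_=cv2.connectedComponentsWithStats(m);print([list(map(int,s)) for s in st if 100<s[4]<1500])
E
```

```text
cc? [ 0.4569 -0.3021  0.0768] 0.0004
a [ 0.4707 -0.1131  0.0528] 0.0006
b? [0.431  0.0959 0.0639] 0.0013
d [0.4506 0.3046 0.0885] 0.0009
dome [ 0.6219 -0.0927  0.1064] 0.0003
dome [ 0.6255 -0.0015  0.1071] 0.0001
dome [0.6264 0.0884 0.1081] 0.0001
dome [0.6295 0.1785 0.1079] 0.0005
base [ 0.6653 -0.0926  0.0181] 0.0002
base [ 0.6672 -0.0024  0.0184] 0.0007
base [0.6697 0.0879 0.0187] 0.001
base [0.6704 0.1779 0.0178] 0.0005
0.09043623561753433 1.6214656339417581
[[26, 0, 48, 19, 470], [107, 121, 32, 48, 766], [159, 138, 23, 31, 511], [219, 161, 16, 23, 299], [36, 163, 141, 31, 399], [290, 163, 20, 28, 444], [360, 176, 32, 39, 901], [401, 184, 67, 48, 407], [321, 221, 130, 30, 664], [341, 245, 17, 16, 124], [465, 251, 47, 13, 166], [413, 274, 40, 35, 763], [130, 335, 60, 39, 1345]]
[[389, 3, 54, 35, 936], [90, 127, 303, 257, 1318], [372, 152, 72, 14, 551], [362, 169, 21, 15, 247], [315, 210, 19, 14, 194], [139, 243, 21, 17, 170], [268, 263, 24, 20, 378], [147, 267, 18, 15, 107], [225, 293, 29, 26, 116], [51, 296, 36, 24, 547], [177, 310, 36, 31, 846]]
```

```bash
cat >> h.py <<'E'
UP=np.array([0,0,1.]); ROW=np.radians(1.6)
FWD=np.array([np.cos(ROW),-np.sin(ROW),0]); AX=np.cos(np.radians(25))*UP-np.sin(np.radians(25))*FWD
CUP={'a':[.4707,-.1131],'b':[.431,.0959],'c':[.4569,-.3021],'d':[.4506,.3046]}
H=dict(a=.054,b=.066,c=.078,d=.090); 
DOME=dict(a=[.6219,-.0925,.1075],b=[.6247,-.0017,.1075],c=[.6271,.0884,.1075],d=[.6293,.1787,.1075])
TIP={k:np.array(v)+.008*AX+[0,0,.002] for k,v in DOME.items()}
def go(p,tilt=0):
    s=r.get_state(); T=tool(s); d=T[:3,:3].T@(np.array(p)-T[:3,3])/.025
    Z=-UP if not tilt else -AX; X=FWD if not tilt else np.cross(-np.cross(UP,FWD),Z)
    M=np.c_[X,np.cross(Z,X),Z]; rv=R.from_matrix(T[:3,:3].T@M).as_rotvec()/np.pi
    print('pos',T[:3,3].round(4),'shift',d.round(2),'turn',rv.round(4),'F',s['contact_force'].round(1),'op',round(s['opening']*88,1),'t',round(s['clock'],2))
def hang(k,h): return TIP[k]+AX*(h-.033)
E
python3 -m pendant '[[0,0,0,0,0,0.039],[0,0,0,0,0,0.039],[0,0,0,0,0,0.039],[0,0,0,0,0,0.039]]' 1 25
python3 -c "
from h import *
go(CUP['c']+[.19])"
```

```text
clock: 0.43
tool_pos: [0.2772, -0.5598, 0.2383]
eef_rot: [1.0, -0.018, -0.0, -0.0]
contact_force: [0.4, 0.1, -0.1]
opening: 0.997
finger_force: 0.0
pos [ 0.2772 -0.5598  0.2383] shift [  6.81 -10.56   1.94] turn [-0.0003  0.0001 -0.0027] F [ 0.4  0.1 -0.1] op 87.7 t 0.43
```

```bash

python3 -m pendant '[[0.62,-0.96,0.17,0,0,0],[0.62,-0.96,0.17,0,0,0],[0.62,-0.96,0.17,0,0,0],[0.62,-0.96,0.17,0,0,0],[0.62,-0.96,0.17,0,0,0]]' >/dev/null
python3 -m pendant '[[0.62,-0.96,0.17,0,0,0],[0.62,-0.96,0.17,0,0,0],[0.62,-0.96,0.17,0,0,0],[0.62,-0.96,0.17,0,0,0],[0.62,-0.96,0.17,0,0,0]]' >/dev/null
python3 -m pendant '[[0.61,-0.96,0.17,0,0,0],[0,0,0,0,0,0],[0,0,0,0,0,0]]'
python3 - <<'E'
from h import *
go(CUP['c']+[.19]); T=tool(r.get_state()); p,d=optics.snapshot('wrist'); cv2.imwrite('pics/w1.png',p)
for q in pips(p,1000,60000): print(q,plane(*ray('wrist',q[:2],T),.080).round(4))
E
```

```text
clock: 1.52
tool_pos: [0.4565, -0.2993, 0.1915]
eef_rot: [1.0, -0.013, -0.0, -0.001]
contact_force: [-1.2, -0.4, -0.5]
opening: 0.997
finger_force: 0.0
pos [ 0.4565 -0.2993  0.1915] shift [0.02 0.11 0.06] turn [-0.0004  0.0002  0.0006] F [-1.2 -0.4 -0.5] op 87.7 t 1.52
(83.2, 172.5, 84.5, 1986.5) [ 0.4728 -0.1303  0.08  ]
```

View pics/w1.png

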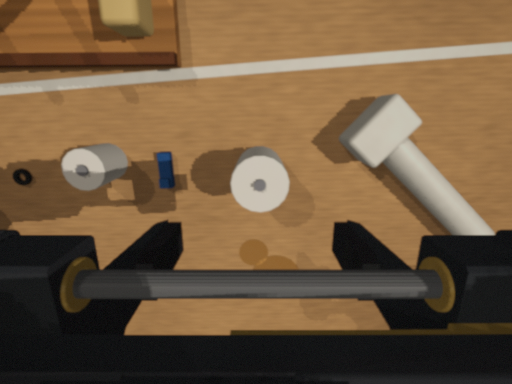

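The wrist view shows cup C's pip at (259,185) and cup A's at (83,172), with the fingertips on either side and clear.

```bash
python3 - <<'E'
from h import *
T=tool(r.get_state())
S=lambda p:(p[0]/3.2+160-.34,p[1]/3.2+125-.34); D=lambda p:(p[0]/2.8+120-.32,p[1]/2.8+150-.32)
for n,uv,z,a,b in(('c',(259,185),.080,(29,57),(706,72)),('a',(83.2,172.5),.056,(214,128),(572,184))):
    w=ray('wrist',uv,T); print(n,plane(*w,z).round(4),tri(ray('scene',S(a)),ray('side',D(b)),w))
go([.4569,-.3021,.041])
E
```

```text
c [ 0.4547 -0.3022  0.08  ] (array([ 0.45574507, -0.30215176,  0.07697504]), np.float64(0.0017964028778483))
a [ 0.4673 -0.1165  0.056 ] (array([ 0.46895562, -0.11361958,  0.05228067]), np.float64(0.002415337538024111))
pos [ 0.4554 -0.3012  0.1917] shift [0.07 0.03 6.03] turn [ 0.      0.0003 -0.0004] F [-0.1 -0.6  0.5] op 88.2 t 1.57
```

```bash

python3 -m pendant '[[0.03,0.02,0.95,0,0,0],[0,0,0.95,0,0,0],[0,0,0.95,0,0,0],[0,0,0.95,0,0,0],[0,0,0.95,0,0,0]]' | grep force
python3 -m pendant '[[0,0,0.7,0,0,0],[0,0,0.55,0,0,0],[0,0,0,0,0,0],[0,0,0,0,0,0]]'
python3 -m pendant '[[0,0,0,0,0,0],[0,0,0,0,0,0],[0,0,0,0,0,0],[0,0,0,0,0,0],[0,0,0,0,0,0]]' -1 25
python3 -c "
from h import *
go([.4569,-.3021,.041])"
```

```text
contact_force: [0.5, -0.0, 0.0]
finger_force: 0.0
clock: 2.32
tool_pos: [0.455, -0.3032, 0.0417]
eef_rot: [1.0, -0.016, -0.001, 0.0]
contact_force: [-0.5, 0.2, -0.6]
opening: 0.999
finger_force: 0.0
clock: 2.73
tool_pos: [0.4566, -0.302, 0.0426]
eef_rot: [1.0, -0.015, 0.0, 0.0]
contact_force: [-0.3, -0.3, 4.1]
opening: 0.649
finger_force: 25.2
pos [ 0.4566 -0.302   0.0426] shift [0.01 0.   0.06] turn [ 0.0002 -0.0003 -0.0007] F [-0.3 -0.3  4.1] op 57.2 t 2.73
```

```bash

python3 -m pendant '[[0,0,-0.5,0,0,0],[0,0,-1,0,0,0],[0,0,-1,0,0,0],[0,0,-1,0,0,0],[0,0,-1,0,0,0]]' | grep -A1 contact
python3 -m pendant '[[0,0,-1,0,0,0],[0,0,-1,0,0,0],[0,0,-1,0,0,0],[0,0,-1,0,0,0],[0,0,-0.5,0,0,0]]' 
python3 -c "
from h import *
print(hang('c',.1)); go(hang('c',.1)+[0,0,.05]);go(hang('c',.1)+[0,0,.05],1)"
```

```text
contact_force: [-0.3, -0.0, -1.1]
opening: 0.647
clock: 3.57
tool_pos: [0.457, -0.3024, 0.271]
eef_rot: [1.0, -0.015, 0.002, 0.001]
contact_force: [0.5, -0.0, -0.3]
opening: 0.648
finger_force: 25.0
[0.59541599 0.08928501 0.17747308]
pos [ 0.457  -0.3024  0.271 ] shift [  5.05 -15.83   1.72] turn [ 0.0008 -0.0014 -0.0008] F [ 0.5 -0.  -0.3] op 57.0 t 3.57
pos [ 0.457  -0.3024  0.271 ] shift [  5.05 -15.83   1.72] turn [ 0.0009  0.1375 -0.0006] F [ 0.5 -0.  -0.3] op 57.0 t 3.57
```

```bash

for i in 1; do python3 -m pendant '[[0.31,-0.99,0,0,0,0],[0.31,-0.99,0,0,0,0],[0.31,-0.99,0,0,0,0],[0.31,-0.99,0,0,0,0],[0.31,-0.99,0,0,0,0]]' | grep finger
python3 -m pendant '[[0.31,-0.99,0,0,0,0],[0.31,-0.99,0,0,0,0],[0.31,-0.99,0,0,0,0],[0.31,-0.99,0,0,0,0],[0.31,-0.99,0,0,0,0]]' | grep finger
python3 -m pendant '[[0.31,-0.99,0,0,0,0],[0.31,-0.99,0,0,0,0],[0.31,-0.99,0,0,0,0],[0.31,-0.99,0,0,0,0],[0.31,-0.99,0,0,0,0]]' | grep finger
python3 -m pendant '[[0,0,0,0,0.0344,0],[0,0,0,0,0.0344,0],[0,0,0,0,0.0344,0],[0,0,0,0,0.0344,0],[0,0,0,0,0,0]]'; done
python3 -c "
from h import *
go(hang('c',.1),1)"
```

```text
finger_force: 25.0
finger_force: 25.0
finger_force: 25.0
clock: 5.23
tool_pos: [0.5767, 0.0653, 0.2648]
eef_rot: [0.978, -0.014, 0.209, 0.004]
contact_force: [-1.8, 0.8, -2.0]
opening: 0.648
finger_force: 25.0
pos [0.5767 0.0653 0.2648] shift [-0.77 -0.99  3.48] turn [0.0008 0.0051 0.0001] F [-1.8  0.8 -2. ] op 57.1 t 5.23
```

```bash

python3 -m pendant '[[-0.4,-0.5,0.7,0,0.005,0],[-0.4,-0.5,0.7,0,0,0],[0,0,0.7,0,0,0],[0,0,0.7,0,0,0],[0,0,0.6,0,0,0]]' | grep finger
python3 -m pendant '[[0,0,0,0,0,0],[0,0,0,0,0,0]]'
python3 - <<'E'
from h import *
go(hang('c',.1),1)
o=[]
for n,(x,y) in(('scene',(200,110)),('side',(130,110))):
    p,_=optics.snapshot(n); o.append(cv2.resize(p[y:y+170,x:x+180],None,fx=2.2,fy=2.2,interpolation=cv2.INTER_CUBIC))
cv2.imwrite('pics/chk1.png',np.hstack(o))
E
```

```text
finger_force: 25.0
clock: 5.82
tool_pos: [0.6014, 0.0905, 0.2031]
eef_rot: [0.977, -0.015, 0.213, 0.006]
contact_force: [0.5, -1.0, -0.8]
opening: 0.646
finger_force: 25.0
pos [0.6014 0.0905 0.2031] shift [-0.64  0.05  0.83] turn [ 0.0024  0.0021 -0.0006] F [ 0.5 -1.  -0.8] op 56.8 t 5.82
```

View pics/chk1.png

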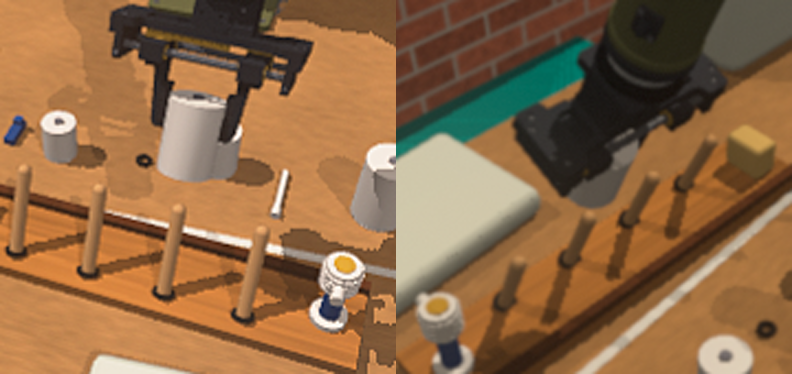

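The check view shows the cup held square in the jaws, tilted with the tool and above the third peg. Next is lowering it along the peg axis.

```bash

python3 -m pendant '[[-0.32,0.03,0.4,0,0.002,0],[-0.32,0.02,0.4,0.002,0,0],[0,0,0,0,0,0],[0,0,0,0,0,0]]' | grep -A3 pos
python3 -m pendant '[[0,0,0.7,0,0,0],[0,0,0.7,0,0,0],[0,0,0.7,0,0,0],[0,0,0.7,0,0,0],[0,0,0,0,0,0]]' 
python3 -c "
from h import *
go(hang('c',0),1)"
```

```text
tool_pos: [0.6015, 0.092, 0.1892]
eef_rot: [0.979, -0.016, 0.205, 0.005]
contact_force: [0.0, -0.9, -0.5]
opening: 0.651
clock: 6.67
tool_pos: [0.6379, 0.0924, 0.1346]
eef_rot: [0.982, -0.016, 0.19, 0.009]
contact_force: [-0.7, -1.6, -2.7]
opening: 0.642
finger_force: 25.0
pos [0.6379 0.0924 0.1346] shift [-0.72  0.15  1.77] turn [ 0.0041  0.0172 -0.0008] F [-0.7 -1.6 -2.7] op 56.5 t 6.67
```

```bash
python3 -c "
from h import *
s=r.get_state();print(s['q'].round(3),s['joint_torque'].round(1),s['moment'])"
```

```text
[-0.36   0.77   0.135  1.982  0.775  0.045 -2.653] [ -0.2 -51.2   3.3 -11.    0.1  -1.3  -0. ] [-0.1737295   0.85515943 -0.13876593]
```

Joint 6 is at its lower stop (and joint 7 nearly so), so the full 25° outward lean is out of reach. The cups have enough clearance for a tilt of about 14° with a small offset. I'll back out, turn the wrist by half a turn to relieve joint 7, and use the smaller tilt.

```bash

python3 -m pendant '[[0,0,-0.9,0,0,0],[0,0,-0.9,0,0,0],[0,0,-0.9,0,0,0],[0,0,-0.9,0,0,0],[0,0,-0.9,0,0,0]]' | grep -A3 pos
python3 -m pendant '[[0,0,0,0,-0.033,0],[0,0,0,0,-0.033,0],[0,0,0,0,-0.033,0],[0,0,0,0,-0.02,0],[0,0,0,0,0,0]]' 
python3 -c "
from h import *
go(hang('c',0));print(r.get_state()['q'].round(2))"
python3 -m pendant '[[0,0,0,0,0,-0.039],[0,0,0,0,0,-0.039],[0,0,0,0,0,-0.039],[0,0,0,0,0,-0.039],[0,0,0,0,0,-0.039]]'
python3 -c "
from h import *
go(hang('c',0));print(r.get_state()['q'].round(2))"

```

```text
tool_pos: [0.5959, 0.0962, 0.2434]
eef_rot: [0.981, -0.016, 0.193, 0.007]
contact_force: [0.4, -0.1, 0.0]
opening: 0.648
clock: 7.5
tool_pos: [0.5995, 0.0951, 0.2419]
eef_rot: [1.0, -0.019, 0.011, 0.004]
contact_force: [1.2, 0.2, 0.0]
opening: 0.647
finger_force: 25.0
pos [0.5995 0.0951 0.2419] shift [1.4  0.18 6.24] turn [ 0.0023 -0.007  -0.003 ] F [1.2 0.2 0. ] op 56.9 t 7.5
[ 0.02  0.68 -0.46  1.63  0.38  0.9  -2.2 ]
clock: 7.92
tool_pos: [0.5958, 0.0963, 0.2415]
eef_rot: [0.957, 0.289, 0.009, 0.008]
contact_force: [0.7, 0.5, -1.0]
opening: 0.649
finger_force: 25.0
pos [0.5958 0.0963 0.2415] shift [1.14 1.07 6.22] turn [ 0.0053 -0.0057  0.1956] F [ 0.7  0.5 -1. ] op 57.1 t 7.92
[ 0.11  0.71 -0.63  1.64  0.51  0.95 -1.69]
```

```bash
python3 - <<'E'
s=open('h.py').read()
a=s.index('def go'); s=s[:a]+'''RELT=14.
def frame(tilt):
    t=np.radians(tilt); Z=-(np.cos(t)*UP-np.sin(t)*FWD); Y=np.cross(UP,FWD); return np.c_[np.cross(Y,Z),Y,Z]
def go(p,tilt=0):
    s=r.get_state(); T=tool(s); d=T[:3,:3].T@(np.array(p)-T[:3,3])/.025
    rv=R.from_matrix(T[:3,:3].T@frame(tilt)).as_rotvec()/np.pi
    print('pos',T[:3,3].round(4),'shift',d.round(2),'turn',rv.round(4),'F',s['contact_force'].round(1),'op',round(s['opening']*88,1),'t',round(s['clock'],2),'q567',s['q'][4:].round(2))
def hang(k,h,tilt=RELT):   # TCP with the inside face h above the peg tip (along the cup axis)
    L=H[k]-.004; off=.35*L*np.tan(np.radians(25-tilt)); M=frame(tilt)
    return TIP[k]-M[:,0]*off+M[:,2]*(.033-h)
'''
open('h.py','w').write(s)
E
for k in 1; do
python3 -m pendant '[[0,0,0,0,0,-0.039],[0,0,0,0,0,-0.039],[0,0,0,0,0,-0.039],[0,0,0,0,0,-0.039],[0,0,0,0,0,-0.039]]' | grep rot
python3 -m pendant '[[0,0,0,0,0,-0.039],[0,0,0,0,0,-0.039],[0,0,0,0,0,-0.039],[0,0,0,0,0,-0.039],[0,0,0,0,0,-0.039]]' | grep rot
python3 -m pendant '[[0,0,0,0,0,-0.039],[0,0,0,0,0,-0.039],[0,0,0,0,0,-0.039],[0,0,0,0,0,-0.039],[0,0,0,0,0,-0.039]]' | grep rot
python3 -m pendant '[[0,0,0,0,0,-0.039],[0,0,0,0,0,-0.039],[0,0,0,0,0,-0.039],[0,0,0,0,0,-0.039],[0,0,0,0,0,-0.02]]' | grep rot
done
python3 -c "
from h import *
print(frame(14).round(2),hang('c',.1));go(hang('c',.1),14);print(r.get_state()['q'].round(2))"

```

```text
eef_rot: [0.825, 0.564, 0.006, 0.011]
eef_rot: [0.617, 0.787, 0.002, 0.012]
eef_rot: [0.35, 0.937, -0.002, 0.012]
eef_rot: [0.082, 0.997, -0.005, 0.011]
[[-0.97  0.03  0.24]
 [ 0.03  1.   -0.01]
 [-0.24 -0.   -0.97]] [0.61240093 0.08881058 0.18297822]
pos [0.5958 0.0964 0.241 ] shift [-0.65 -0.18  2.34] turn [-0.0082 -0.0706 -0.0425] F [-0.4 -0.4 -0.3] op 56.9 t 9.58 q567 [0.91 1.25 0.36]
[ 0.35  0.91 -1.21  1.62  0.91  1.25  0.36]
```

```bash

python3 -m pendant '[[-0.1,-0.1,0.2,-0.004,-0.03,-0.02],[-0.1,-0.1,0.2,-0.004,-0.03,-0.02],[-0.2,0,0.2,0,-0.01,0],[-0.2,0,0.2,0,0,0],[0,0,0,0,0,0]]'
python3 -c "
from h import *
go(hang('c',.1),14);print(r.get_state()['q'].round(2))"

```

```text
clock: 10.0
tool_pos: [0.6137, 0.0893, 0.2236]
eef_rot: [0.022, 0.993, -0.002, 0.12]
contact_force: [1.4, -0.3, -1.7]
opening: 0.646
finger_force: 25.0
pos [0.6137 0.0893 0.2236] shift [ 0.44 -0.02  1.57] turn [-0.0006 -0.0011 -0.0049] F [ 1.4 -0.3 -1.7] op 56.9 t 10.0 q567 [1.17 1.04 0.26]
[ 0.37  0.87 -1.18  1.81  1.17  1.04  0.26]
```

Now well within the joint ranges. Aligning, then lowering.

```bash

python3 -m pendant '[[0.22,0,0.5,0,-0.001,-0.005],[0.22,0,0.5,0,0,0],[0,0,0.57,0,0,0],[0,0,0,0,0,0]]' | grep pos
python3 -c "
from h import *
go(hang('c',0),14)"
python3 -m pendant '[[0,0,0.6,0,0,0],[0,0,0.6,0,0,0],[0,0,0.6,0,0,0],[0,0,0.6,0,0,0],[0,0,0,0,0,0]]' 
python3 -c "
from h import *
go(hang('c',0),14);print(r.get_state()['q'].round(2))"

```

```text
tool_pos: [0.6121, 0.0891, 0.1809]
pos [0.6121 0.0891 0.1809] shift [-0.04 -0.    3.92] turn [-0.0006 -0.0011 -0.0004] F [ 0.6 -0.1 -0.5] op 56.9 t 10.33 q567 [1.26 1.   0.2 ]
clock: 10.75
tool_pos: [0.627, 0.0886, 0.1231]
eef_rot: [0.015, 0.993, -0.002, 0.12]
contact_force: [-0.3, -0.2, -1.1]
opening: 0.652
finger_force: 25.0
pos [0.627  0.0886 0.1231] shift [-0.02 -0.    1.53] turn [-0.0006 -0.0009 -0.0006] F [-0.3 -0.2 -1.1] op 57.4 t 10.75 q567 [1.37 0.96 0.13]
[ 0.32  1.02 -1.08  1.85  1.37  0.96  0.13]
```

```bash

python3 -m pendant '[[0,0,0.5,0,0,0],[0,0,0.5,0,0,0],[0,0,0.3,0,0,0],[0,0,0,0,0,0]]' | grep -A2 pos
python3 -m pendant '[[0,0,0.1,0,0,0],[0,0,0,0,0,0]]' | grep -A2 pos
python3 -m pendant '[[0,0,0.1,0,0,0],[0,0,0,0,0,0]]' | grep -A2 pos
python3 -c "
from h import *
go(hang('c',0),14);print(r.get_state()['q'].round(2))"

```

```text
tool_pos: [0.6346, 0.0883, 0.0917]
eef_rot: [0.015, 0.993, -0.002, 0.121]
contact_force: [0.1, -0.0, -0.4]
tool_pos: [0.6356, 0.0891, 0.091]
eef_rot: [0.014, 0.992, -0.002, 0.122]
contact_force: [0.3, 0.8, -0.2]
tool_pos: [0.6365, 0.0893, 0.089]
eef_rot: [0.014, 0.992, -0.001, 0.122]
contact_force: [-0.2, 1.2, 1.6]
pos [0.6365 0.0893 0.089 ] shift [ 0.02 -0.05  0.12] turn [ 0.0001  0.0003 -0.0002] F [-0.2  1.2  1.6] op 56.8 t 11.42 q567 [1.44 0.94 0.1 ]
[ 0.31  1.07 -1.04  1.84  1.44  0.94  0.1 ]
```

```bash

for i in 1; do python3 -m pendant '[[0,0,0.08,0,0,0],[0,0,0,0,0,0]]' | grep  force
python3 -m pendant '[[0,0,0.08,0,0,0],[0,0,0,0,0,0]]' | grep  force
python3 -m pendant '[[0,0,0.08,0,0,0],[0,0,0,0,0,0]]' | grep -A2 pos; done
python3 -c "
from h import *
go(hang('c',0),14)"

```

```text
contact_force: [-4.4, -2.4, 11.9]
finger_force: 25.0
contact_force: [-10.2, -4.8, 21.3]
finger_force: 25.0
tool_pos: [0.637, 0.0902, 0.0872]
eef_rot: [0.013, 0.992, -0.002, 0.123]
contact_force: [-12.8, -5.2, 29.4]
pos [0.637  0.0902 0.0872] shift [ 0.03 -0.08  0.05] turn [0.     0.001  0.0004] F [-12.8  -5.2  29.4] op 57.2 t 11.92 q567 [1.45 0.94 0.1 ]
```

Firm contact with the tip. I'll ease off, open to about 68 mm, and check.

```bash

python3 -m pendant '[[0,0,-0.2,0,0,0],[0,0,0,0,0,0]]' | grep  force
python3 -m pendant '[[0,0,0,0,0,0],[0,0,0,0,0,0],[0,0,0,0,0,0],[0,0,0,0,0,0]]' 0.55
python3 - <<'E'
from h import *
go(hang('c',0),14)
o=[]
for n,(x,y) in(('scene',(200,110)),('side',(130,110))):
    p,_=optics.snapshot(n); o.append(cv2.resize(p[y:y+170,x:x+180],None,fx=2.2,fy=2.2,interpolation=cv2.INTER_CUBIC))
cv2.imwrite('pics/chk2.png',np.hstack(o))
E
```

```text
contact_force: [-0.4, -0.0, -1.3]
finger_force: 25.0
clock: 12.42
tool_pos: [0.6363, 0.0888, 0.0871]
eef_rot: [0.014, 0.992, -0.002, 0.122]
contact_force: [-0.7, 0.9, -0.0]
opening: 0.772
finger_force: 0.0
pos [0.6363 0.0888 0.0871] shift [ 0.   -0.03  0.05] turn [-0.0002 -0.0002 -0.0003] F [-0.7  0.9 -0. ] op 68.0 t 12.42 q567 [1.44 0.94 0.1 ]
```

View pics/chk2.png

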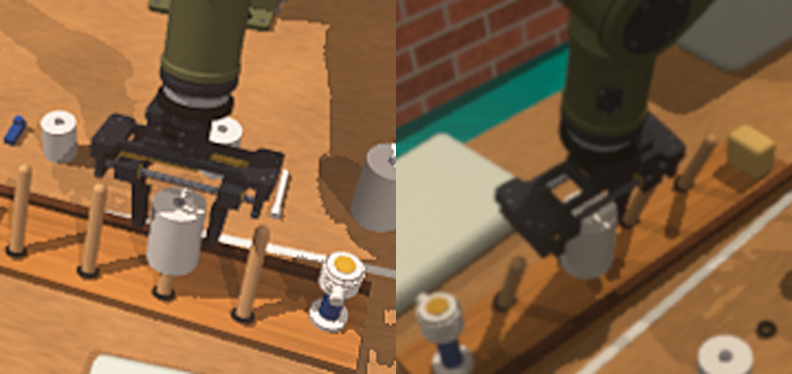

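Cup C hangs on peg 3, free of the fingers. I'll retreat and go to cup A.

```bash

python3 -m pendant '[[0,0,-0.4,0,0,0],[0,0,-0.7,0,0,0],[0,0,-0.9,0,0,0],[0,0,-0.9,0,0,0],[0,0,-0.9,0,0,0]]' |grep contact
python3 -m pendant '[[0,0,-0.8,0,0.039,0],[0,0,0,0,0.039,0],[0,0,0,0,0,0]]' 1 | grep -A1 pos
python3 - <<'E'
from h import *
go([.4690,-.1140,.017]);go([.4690,-.1140,.16]); print(r.get_state()['q'].round(2))
E
```

```text
contact_force: [0.3, -0.2, 0.6]
tool_pos: [0.6135, 0.0894, 0.2]
eef_rot: [0.018, 1.0, 0.001, 0.005]
pos [0.6135 0.0894 0.2   ] shift [ 5.56 -8.36  7.24] turn [ 0.0007  0.0034 -0.0027] F [ 0.7  0.3 -0.2] op 86.1 t 13.18 q567 [0.95 1.22 0.5 ]
pos [0.6135 0.0894 0.2   ] shift [ 5.5  -8.34  1.52] turn [ 0.0007  0.0034 -0.0027] F [ 0.7  0.3 -0.2] op 86.1 t 13.18 q567 [0.95 1.22 0.5 ]
[ 0.34  0.97 -1.17  1.61  0.95  1.22  0.5 ]
```

```bash

python3 -m pendant '[[0.61,-0.93,0,0,0.003,-0.003],[0.61,-0.93,0,0,0,0],[0.61,-0.93,0,0,0,0],[0.61,-0.93,0.2,0,0,0],[0.61,-0.93,0.2,0,0,0]]' >/dev/null
python3 -m pendant '[[0.61,-0.93,0.2,0,0,0],[0.61,-0.93,0.3,0,0,0],[0.61,-0.93,0.3,0,0,0],[0.61,-0.93,0.3,0,0,0],[0,0,0,0,0,0]]' | grep pos
python3 - <<'E'
from h import *
go([.4690,-.1140,.017]); print(r.get_state()['q'].round(2))
E
```

```text
tool_pos: [0.4618, -0.1224, 0.158]
pos [ 0.4618 -0.1224  0.158 ] shift [-0.32  0.39  5.63] turn [-0.0023 -0.0024  0.001 ] F [ 0.5 -0.   0.3] op 88.0 t 14.02 q567 [1.07 1.02 0.59]
[ 0.82  0.92 -1.2   2.05  1.07  1.02  0.59]
```

```bash

python3 -m pendant '[[-0.3,0.36,0.9,-0.002,-0.002,0],[0,0,0.9,0,0,0],[0,0,0.9,0,0,0],[0,0,0,0,0,0]]' | grep pos
python3 - <<'E'
from h import *
go([.4690,-.1140,.017])
E
python3 -m pendant '[[0,0,0.9,0,0,0],[0,0,0.9,0,0,0],[0,0,0.6,0,0,0],[0,0,0.4,0,0,0],[0,0,0,0,0,0]]' | grep -A2 pos
python3 -m pendant '[[0,0,0,0,0,0],[0,0,0,0,0,0],[0,0,0,0,0,0],[0,0,0,0,0,0],[0,0,0,0,0,0]]' -1 25 | tail -3
python3 - <<'E'
from h import *
go([.4690,-.1140,.017])
E
```

```text
tool_pos: [0.4728, -0.1079, 0.0899]
pos [ 0.4728 -0.1079  0.0899] shift [ 0.15 -0.26  2.92] turn [0.0015 0.0002 0.0028] F [-0.1  0.3  1.1] op 87.8 t 14.35 q567 [1.23 0.94 0.46]
tool_pos: [0.475, -0.1073, 0.0223]
eef_rot: [0.01, 1.0, 0.003, 0.002]
contact_force: [-0.8, 0.4, 0.4]
contact_force: [-0.0, 0.3, -0.6]
opening: 0.646
finger_force: 0.2
pos [ 0.4762 -0.1078  0.0236] shift [ 0.28 -0.26  0.26] turn [0.0014 0.0022 0.0024] F [-0.   0.3 -0.6] op 56.9 t 15.18 q567 [1.41 0.9  0.34]
```

```bash

python3 -m pendant '[[0.14,-0.13,0.12,0,0.001,0.002],[0.14,-0.13,0.12,0,0,0]]' 0.4 | grep -A2 pos
python3 -m pendant '[[0,0,0,0,0,0],[0,0,0,0,0,0]]' | tail -3
python3 - <<'E'
from h import *
go([.4690,-.1140,.017])
E
python3 -m pendant '[[0,0,0,0,0,0],[0,0,0,0,0,0],[0,0,0,0,0,0],[0,0,0,0,0,0],[0,0,0,0,0,0]]' -1 25 | tail -3
python3 - <<'E'
from h import *
go([.4690,-.1140,.017])
E
```

```text
tool_pos: [0.4689, -0.1142, 0.0169]
eef_rot: [0.013, 1.0, 0.002, 0.002]
contact_force: [-0.7, 0.7, 0.0]
contact_force: [0.1, 0.6, 0.2]
opening: 0.702
finger_force: 0.0
pos [ 0.4681 -0.1145  0.0165] shift [-0.04  0.02 -0.02] turn [0.0014 0.0005 0.0003] F [0.1 0.6 0.2] op 61.7 t 15.52 q567 [1.43 0.9  0.33]
contact_force: [-0.6, -1.3, -0.3]
opening: 0.52
finger_force: 25.0
pos [ 0.4689 -0.1139  0.0169] shift [-0.   -0.01 -0.  ] turn [0.0015 0.0009 0.0005] F [-0.6 -1.3 -0.3] op 45.7 t 15.93 q567 [1.43 0.9  0.33]
```

Cup A is gripped (45.7 mm). Lift, then to peg 1.

```bash

python3 -m pendant '[[0,0,-0.5,0,0,0],[0,0,-0.9,0,0,0],[0,0,-0.9,0,0,0],[0,0,-0.9,0,0,0],[0,0,-0.9,0,0,0]]' | tail -2
python3 -m pendant '[[0,0,-0.9,0,0,0],[0,0,-0.9,0,0,0],[0,0,-0.9,0,0,0],[-0.8,0,-0.9,0,0,0],[-0.8,0,0,0,0,0]]' | grep pos
python3 -m pendant '[[-0.8,0,0,0,-0.026,0],[-0.8,0,0,0,-0.026,0],[-0.8,0,0,0,-0.026,0],[-0.8,0,0,0,0,0],[0,0,0,0,0,0]]' | grep pos
python3 - <<'E'
from h import *
go(hang('a',.08),14); print(r.get_state()['q'].round(2))
E
```

```text
opening: 0.518
finger_force: 25.0
tool_pos: [0.5099, -0.1155, 0.2136]
tool_pos: [0.5895, -0.118, 0.2204]
pos [ 0.5895 -0.118   0.2204] shift [-0.21  1.04  2.42] turn [ 0.0016  0.0021 -0.0002] F [1.5 0.3 0.4] op 45.4 t 17.18 q567 [1.16 0.94 0.63]
[ 0.79  0.87 -1.22  1.88  1.16  0.94  0.63]
```

```bash

python3 -m pendant '[[-0.1,0.5,0.6,0.0015,0.002,0],[-0.1,0.54,0.6,0,0,0],[0,0,0.6,0,0,0],[0,0,0.6,0,0,0],[0,0,0,0,0,0]]' | grep pos
python3 - <<'E'
from h import *
go(hang('a',.08),14)
E
python3 -m pendant '[[0,0,0,0,0,0]]' | grep pos
python3 - <<'E'
from h import *
go(hang('a',.0),14)
E
```

```text
tool_pos: [0.6055, -0.0927, 0.1595]
pos [ 0.6055 -0.0927  0.1595] shift [-0.23  0.03 -0.1 ] turn [-0.0001 -0.0026  0.0002] F [-0.2 -0.1 -0.2] op 45.4 t 17.6 q567 [1.28 0.91 0.5 ]
tool_pos: [0.6063, -0.0924, 0.1618]
pos [ 0.6063 -0.0924  0.1618] shift [-0.19  0.01  3.18] turn [ 0.0001 -0.0016  0.0001] F [-0.2 -0.2 -0.1] op 45.7 t 17.68 q567 [1.27 0.91 0.5 ]
```

```bash

python3 -m pendant '[[-0.19,0.01,0,0,-0.001,0],[0,0,0.6,0,0,0],[0,0,0.6,0,0,0],[0,0,0.6,0,0,0],[0,0,0,0,0,0]]' | grep -A2 pos
python3 -m pendant '[[0,0,0.5,0,0,0],[0,0,0.4,0,0,0],[0,0,0,0,0,0]]' | grep -A2 pos
python3 - <<'E'
from h import *
go(hang('a',.0),14)
E
python3 -m pendant '[[0,0,0.1,0,0,0],[0,0,0,0,0,0]]' | grep contact
python3 -m pendant '[[0,0,0.1,0,0,0],[0,0,0,0,0,0]]' | grep contact
python3 - <<'E'
from h import *
go(hang('a',.0),14)
E
```

```text
tool_pos: [0.6223, -0.0935, 0.1185]
eef_rot: [0.014, 0.993, -0.002, 0.121]
contact_force: [-0.4, -0.3, 0.0]
tool_pos: [0.6278, -0.0934, 0.0966]
eef_rot: [0.014, 0.993, -0.002, 0.121]
contact_force: [-0.2, 0.1, -0.3]
pos [ 0.6278 -0.0934  0.0966] shift [0.03 0.03 0.45] turn [-0.0002 -0.0005 -0.0001] F [-0.2  0.1 -0.3] op 45.2 t 18.35 q567 [1.41 0.87 0.43]
contact_force: [-0.3, -0.6, -1.4]
contact_force: [1.4, -0.5, -0.4]
pos [ 0.6295 -0.0929  0.0933] shift [0.06 0.01 0.3 ] turn [-0.      0.0001  0.0001] F [ 1.4 -0.5 -0.4] op 45.4 t 18.68 q567 [1.42 0.87 0.42]
```

```bash

python3 -m pendant '[[0,0,0.12,0,0,0],[0,0,0,0,0,0]]' | grep contact
python3 -m pendant '[[0,0,0.1,0,0,0],[0,0,0,0,0,0]]' | grep contact
python3 -m pendant '[[0,0,0.08,0,0,0],[0,0,0,0,0,0]]' | grep contact
python3 - <<'E'
from h import *
go(hang('a',.0),14)
E
```

```text
contact_force: [-0.1, -0.5, -1.8]
contact_force: [-0.3, -0.7, -0.7]
contact_force: [-2.7, -1.2, 6.5]
pos [ 0.6311 -0.0929  0.0865] shift [0.06 0.01 0.02] turn [-0.0001  0.0002  0.0001] F [-2.7 -1.2  6.5] op 45.1 t 19.18 q567 [1.43 0.86 0.41]
```

```bash

python3 -m pendant '[[0,0,-0.04,0,0,0],[0,0,0,0,0,0],[0,0,0,0,0,0],[0,0,0,0,0,0],[0,0,0,0,0,0]]' 0.3 | tail -3
python3 -m pendant '[[0,0,-0.4,0,0,0],[0,0,-0.7,0,0,0],[0,0,-0.9,0,0,0],[0,0,-0.9,0,0,0],[0,0,-0.9,0,0,0]]' |grep contact
python3 -m pendant '[[0,0,-0.8,0,0.039,0],[0,0,0,0,0.039,0],[0,0,0,0,0,0]]' 1 | grep -A1 pos
python3 - <<'E'
from h import *
go([.4296,.0960,.16]); print(r.get_state()['q'].round(2))
o=[]
for n,(x,y) in(('scene',(180,110)),('side',(150,110))):
    p,_=optics.snapshot(n); o.append(cv2.resize(p[y:y+170,x:x+180],None,fx=2.2,fy=2.2,interpolation=cv2.INTER_CUBIC))
cv2.imwrite('pics/chk3.png',np.hstack(o))
E
```

```text
contact_force: [-0.0, 0.4, 0.4]
opening: 0.655
finger_force: 0.0
contact_force: [0.7, -1.0, -0.1]
tool_pos: [0.6077, -0.092, 0.2001]
eef_rot: [0.016, 1.0, 0.001, 0.005]
pos [ 0.6077 -0.092   0.2001] shift [7.38 7.28 1.54] turn [ 0.0004  0.0031 -0.0014] F [ 1.4  0.1 -0.9] op 75.2 t 20.27 q567 [0.94 1.2  0.8 ]
[ 0.64  0.96 -1.16  1.62  0.94  1.2   0.8 ]
```

View pics/chk3.png

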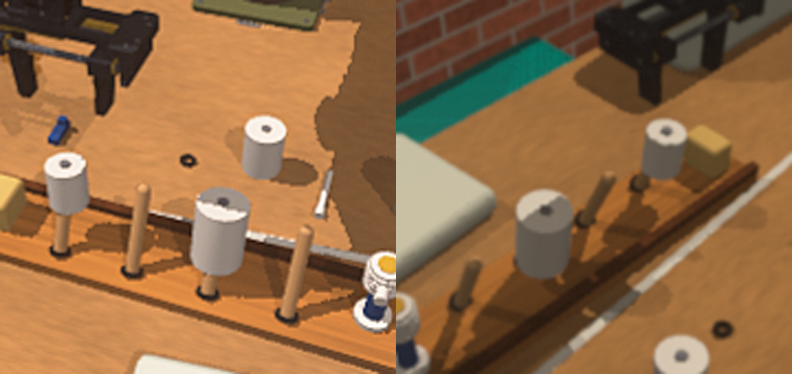

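Cups A and C both hang on their pegs. Next, cup B.

```bash

python3 -m pendant '[[0.8,0.81,0,0,0.003,-0.001],[0.8,0.81,0,0,0,0],[0.8,0.81,0,0,0,0],[0.8,0.81,0.2,0,0,0],[0.8,0.81,0.2,0,0,0]]' >/dev/null
python3 -m pendant '[[0.8,0.81,0.2,0,0,0],[0.8,0.81,0.3,0,0,0],[0.8,0.81,0.3,0,0,0],[0.8,0.7,0.3,0,0,0],[0,0,0,0,0,0]]' | grep pos
python3 -m pendant '[[0,0,0,0,0,0]]' |grep opening
python3 - <<'E'
from h import *
go([.4296,.0960,.10]); print(r.get_state()['q'].round(2))
E
```

```text
tool_pos: [0.4224, 0.0935, 0.1592]
opening: 1.001
pos [0.4257 0.0912 0.1594] shift [-0.16  0.2   2.38] turn [-0.0008 -0.0014  0.0025] F [-0.3 -0.4 -0.4] op 88.1 t 21.28 q567 [1.06 0.89 0.08]
[ 0.34  0.84 -1.13  2.17  1.06  0.89  0.08]
```

```bash

python3 -m pendant '[[-0.16,0.2,0.8,-0.001,-0.001,0.002],[0,0,0.8,0,0,0],[0,0,0.7,0,0,0],[0,0,0,0,0,0],[0,0,0,0,0,0]]' |grep pos
python3 - <<'E'
from h import *
go([.4296,.0960,.029])
E
```

```text
tool_pos: [0.4317, 0.0952, 0.102]
pos [0.4317 0.0952 0.102 ] shift [0.08 0.02 2.92] turn [ 0.0004 -0.0004 -0.0015] F [0.7 0.7 0.1] op 87.7 t 21.7 q567 [ 1.23  0.83 -0.07]
```

```bash

python3 -m pendant '[[0.08,0.02,0.7,0,0,0],[0,0,0.7,0,0,0],[0,0,0.7,0,0,0],[0,0,0.7,0,0,0],[0.05,0,0.12,0,0,0]]' |grep -A2 pos
python3 -m pendant '[[0,0,0,0,0,0],[0,0,0,0,0,0]]' 0.5 | tail -3
python3 - <<'E'
from h import *
go([.4296,.0960,.029])
E
python3 -m pendant '[[0,0,0,0,0,0],[0,0,0,0,0,0],[0,0,0,0,0,0],[0,0,0,0,0,0],[0,0,0,0,0,0]]' -1 25 | tail -3
python3 - <<'E'
from h import *
go([.4296,.0960,.029])
E
```

```text
tool_pos: [0.4291, 0.0962, 0.0284]
eef_rot: [0.017, 1.0, 0.001, -0.0]
contact_force: [0.4, -0.4, -0.1]
contact_force: [0.4, -0.4, -0.5]
opening: 0.87
finger_force: 0.0
pos [0.4294 0.0972 0.0304] shift [-0.01 -0.05  0.05] turn [ 0.0008  0.0004 -0.0013] F [ 0.4 -0.4 -0.5] op 76.6 t 22.28 q567 [ 1.48  0.8  -0.27]
contact_force: [-0.0, -1.5, 6.1]
opening: 0.585
finger_force: 25.0
pos [0.4294 0.097  0.0299] shift [-0.01 -0.04  0.03] turn [ 0.0004  0.0005 -0.0013] F [-0.  -1.5  6.1] op 51.5 t 22.7 q567 [ 1.48  0.8  -0.27]
```

```bash

python3 -m pendant '[[0,0,-0.5,0,0,0],[0,0,-0.9,0,0,0],[0,0,-0.9,0,0,0],[0,0,-0.9,0,0,0],[0,0,-0.9,0,0,0]]' | tail -2
python3 -m pendant '[[0,0,-0.9,0,0,0],[0,0,-0.9,0,0,0],[0,-0.4,-0.9,0,0,0],[-0.8,-0.4,-0.9,0,0,0],[-0.8,-0.5,0,0,0,0]]' | grep pos
python3 -m pendant '[[-0.8,-0.5,0,0,-0.026,0],[-0.8,-0.5,0,0,-0.026,0],[-0.8,-0.5,0,0,-0.026,0],[-0.8,-0.5,0,0,0,0],[-0.8,-0.4,0,0,0,0]]' | grep pos
python3 -m pendant '[[0,0,0,0,0,0]]' |grep opening
python3 - <<'E'
from h import *
go(hang('b',.09),14); print(r.get_state()['q'].round(2))
E
```

```text
opening: 0.581
finger_force: 25.0
tool_pos: [0.4693, 0.0644, 0.2257]
tool_pos: [0.5634, -0.0016, 0.236]
opening: 0.579
pos [ 0.5675 -0.0031  0.2367] shift [-1.09  0.13  2.9 ] turn [-0.0004  0.001  -0.0031] F [ 1.  -0.2 -0.2] op 51.0 t 24.03 q567 [1.11 0.89 0.39]
[ 0.56  0.76 -1.14  1.96  1.11  0.89  0.39]
```

```bash

python3 -m pendant '[[-0.5,0.06,0.7,0,0.001,-0.003],[-0.59,0.06,0.7,0,0,0],[0,0,0.7,0,0,0],[0,0,0.6,0,0,0],[0,0,0,0,0,0]]' | grep pos
python3 -m pendant '[[0,0,0,0,0,0]]' | grep opening
python3 - <<'E'
from h import *
go(hang('b',.0),14)
E
```

```text
tool_pos: [0.6057, 0.0013, 0.1741]
opening: 0.583
pos [0.6062 0.0021 0.1766] shift [-0.19 -0.14  3.79] turn [ 0.0003 -0.0014  0.002 ] F [-1.1  0.3 -0.7] op 51.3 t 24.53 q567 [1.23 0.87 0.35]
```

```bash

python3 -m pendant '[[-0.19,-0.14,0,0,-0.001,0.002],[0,0,0.7,0,0,0],[0,0,0.7,0,0,0],[0,0,0.7,0,0,0],[0,0,0,0,0,0]]' | grep -A2 pos
python3 -m pendant '[[0,0,0.5,0,0,0],[0,0,0.5,0,0,0],[0,0,0.2,0,0,0],[0,0,0,0,0,0]]' | grep -A2 pos
python3 - <<'E'
from h import *
go(hang('b',.0),14)
E
python3 -m pendant '[[0,0,0.1,0,0,0],[0,0,0,0,0,0]]' | grep contact
python3 -m pendant '[[0,0,0.1,0,0,0],[0,0,0,0,0,0]]' | grep contact
python3 - <<'E'
from h import *
go(hang('b',.0),14)
E
```

```text
tool_pos: [0.6241, -0.0033, 0.1259]
eef_rot: [0.015, 0.993, -0.002, 0.121]
contact_force: [0.1, -0.0, -1.1]
tool_pos: [0.6318, -0.0026, 0.0987]
eef_rot: [0.015, 0.992, -0.001, 0.122]
contact_force: [-0.5, -0.1, -0.2]
pos [ 0.6318 -0.0026  0.0987] shift [0.06 0.03 0.52] turn [ 0.0002  0.0003 -0.0004] F [-0.5 -0.1 -0.2] op 51.6 t 25.28 q567 [1.4  0.82 0.25]
contact_force: [-0.5, 0.1, -0.7]
contact_force: [-0.7, -0.6, -0.6]
pos [ 0.6331 -0.0024  0.0939] shift [0.07 0.02 0.32] turn [ 0.0002  0.0004 -0.0003] F [-0.7 -0.6 -0.6] op 51.2 t 25.62 q567 [1.41 0.82 0.25]
```

```bash

python3 -m pendant '[[0,0,0.12,0,0,0],[0,0,0,0,0,0]]' | grep contact
python3 -m pendant '[[0,0,0.08,0,0,0],[0,0,0,0,0,0]]' | grep contact
python3 -m pendant '[[0,0,0.06,0,0,0],[0,0,0,0,0,0]]' | grep contact
python3 - <<'E'
from h import *
go(hang('b',.0),14)
E
```

```text
contact_force: [-0.1, 0.5, -0.1]
contact_force: [-0.2, -0.5, 0.4]
contact_force: [-2.1, -0.9, 6.1]
pos [ 0.6344 -0.0024  0.0879] shift [0.06 0.02 0.07] turn [ 0.0001  0.0004 -0.0002] F [-2.1 -0.9  6.1] op 51.6 t 26.12 q567 [1.42 0.81 0.24]
```

Contact. Release (to about 61 mm), retreat and head for cup D.

```bash

python3 -m pendant '[[0,0,-0.04,0,0,0],[0,0,0,0,0,0],[0,0,0,0,0,0],[0,0,0,0,0,0],[0,0,0,0,0,0]]' 0.4 | tail -3
python3 -m pendant '[[0,0,-0.4,0,0,0],[0,0,-0.7,0,0,0],[0,0,-0.9,0,0,0],[0,0,-0.9,0,0,0],[0,0,-0.9,0,0,0]]' |grep contact
python3 -m pendant '[[0,0,-0.8,0,0.039,0],[0,0,0,0,0.039,0],[0,0,0,0,0,0]]' 1 | grep -A1 pos
python3 - <<'E'
from h import *
go([.4500,.3040,.20]); print(r.get_state()['q'].round(2))
E
```

```text
contact_force: [0.1, -0.1, -0.1]
opening: 0.701
finger_force: 0.0
contact_force: [0.4, 0.2, 0.1]
tool_pos: [0.6118, -0.0024, 0.1996]
eef_rot: [0.018, 1.0, 0.001, 0.01]
pos [ 0.6118 -0.0024  0.1996] shift [ 6.9  12.02 -0.13] turn [ 0.0004  0.0061 -0.0025] F [ 1.1 -0.4  0.3] op 79.4 t 27.2 q567 [0.91 1.14 0.67]
[ 0.48  0.93 -1.1   1.64  0.91  1.14  0.67]
```

```bash

python3 -m pendant '[[0.55,0.95,0,0,0.006,-0.002],[0.55,0.95,0,0,0,0],[0.55,0.95,0,0,0,0],[0.55,0.95,0,0,0,0],[0.55,0.95,0,0,0,0]]' >/dev/null
python3 -m pendant '[[0.55,0.95,0,0,0,0],[0.55,0.95,0,0,0,0],[0.55,0.95,0,0,0,0],[0.55,0.95,0,0,0,0],[0.55,0.95,0,0,0,0]]' | grep pos
python3 -m pendant '[[0.55,0.95,0,0,0,0],[0.55,0.95,0,0,0,0],[0,0,0,0,0,0],[0,0,0,0,0,0]]' | grep pos
python3 - <<'E'
from h import *
go([.4500,.3040,.12]); print(r.get_state()['q'].round(2))
T=tool(r.get_state()); p,d=optics.snapshot('wrist'); cv2.imwrite('pics/w2.png',p)
for q in pips(p,1000,60000): print(q,plane(*ray('wrist',q[:2],T),.092).round(4))
E
```

```text
tool_pos: [0.4746, 0.2388, 0.1964]
tool_pos: [0.4482, 0.2875, 0.1966]
pos [0.4482 0.2875 0.1966] shift [-0.06  0.66  3.06] turn [-0.0005 -0.0004  0.0025] F [ 0.2  0.6 -0.3] op 88.1 t 28.37 q567 [0.88 1.01 0.02]
[-0.06  0.84 -1.08  1.86  0.88  1.01  0.02]
(344.8, 80.2, 156.5, 1463.0) [0.3521 0.3653 0.092 ]
```

View pics/w2.png

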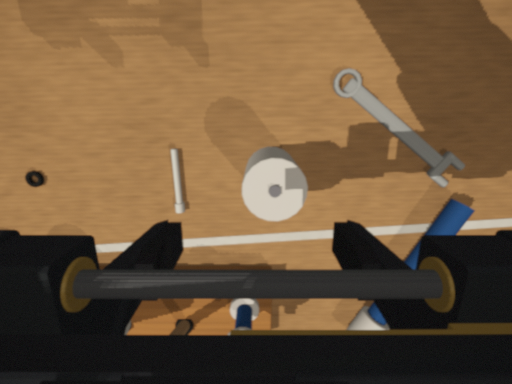

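Cup D's pip is at (275,191) in the wrist view, with free space around it for the fingers.

```bash
python3 - <<'E'
from h import *
T=tool(r.get_state()); print(plane(*ray('wrist',(275,191),T),.092))
E
python3 -m pendant '[[-0.03,0.3,0.6,0,0,0.002],[-0.03,0.36,0.7,0,0,0],[0,0,0.7,0,0,0],[0,0,0.7,0,0,0],[0,0,0,0,0,0]]' | grep pos
python3 - <<'E'
from h import *
go([.4500,.3040,.053]); print(r.get_state()['q'].round(2))
E
```

```text
[0.45098752 0.3033135  0.092     ]
tool_pos: [0.4512, 0.2991, 0.1257]
pos [0.4512 0.2991 0.1257] shift [0.04 0.21 2.91] turn [-0.0024 -0.0016 -0.0015] F [ 0.4 -0.9 -0.2] op 88.3 t 28.83 q567 [ 1.    0.93 -0.09]
[-0.13  0.94 -0.99  1.89  1.    0.93 -0.09]
```

```bash

python3 -m pendant '[[0.02,0.18,0.5,-0.002,-0.001,-0.001],[0,0,0.7,0,0,0],[0,0,0.7,0,0,0],[0,0,0.7,0,0,0],[0.04,0.04,0.3,0,0,0]]' |grep -A2 pos
python3 -m pendant '[[0,0,0,0,0,0],[0,0,0,0,0,0]]' | tail -3
python3 - <<'E'
from h import *
go([.4505,.3037,.053])
E
python3 -m pendant '[[0,0,0,0,0,0],[0,0,0,0,0,0],[0,0,0,0,0,0],[0,0,0,0,0,0],[0,0,0,0,0,0]]' -1 25 | tail -3
python3 - <<'E'
from h import *
go([.4505,.3037,.053])
E
```

```text
tool_pos: [0.4508, 0.3063, 0.0552]
eef_rot: [0.015, 1.0, 0.001, 0.0]
contact_force: [-0.1, 0.2, 0.4]
contact_force: [-0.6, 0.7, 0.5]
opening: 1.0
finger_force: 0.0
pos [0.4505 0.3084 0.0571] shift [-0.   -0.19  0.16] turn [ 0.0014  0.0004 -0.    ] F [-0.6  0.7  0.5] op 88.0 t 29.42 q567 [ 1.16  0.83 -0.2 ]
contact_force: [0.8, -1.4, 5.2]
opening: 0.723
finger_force: 25.0
pos [0.4507 0.3081 0.057 ] shift [ 0.   -0.18  0.16] turn [ 0.0011  0.0007 -0.0001] F [ 0.8 -1.4  5.2] op 63.7 t 29.83 q567 [ 1.16  0.83 -0.21]
```

```bash

python3 -m pendant '[[0,0,-0.5,0,0,0],[0,0,-0.9,0,0,0],[0,0,-0.9,0,0,0],[0,0,-0.9,0,0,0],[0,0,-0.9,0,0,0]]' | tail -2
python3 -m pendant '[[0,0,-0.9,0,0,0],[0,0,-0.9,0,0,0],[0,0,-0.9,0,0,0],[0,0,-0.9,0,0,0],[0,0,-0.4,0,0,0]]' | grep pos
python3 -m pendant '[[-0.8,-0.6,0,0,-0.026,0],[-0.8,-0.6,0,0,-0.026,0],[-0.8,-0.6,0,0,-0.026,0],[-0.8,-0.6,0,0,0,0],[-0.8,-0.6,0,0,0,0]]' | grep pos
python3 -m pendant '[[0,0,0,0,0,0],[0,0,0,0,0,0]]' |grep opening
python3 - <<'E'
from h import *
go(hang('d',.11),14); print(r.get_state()['q'].round(2))
E
```

```text
opening: 0.724
finger_force: 25.0
tool_pos: [0.4502, 0.309, 0.2616]
tool_pos: [0.5455, 0.2293, 0.273]
opening: 0.725
pos [0.547  0.2285 0.2725] shift [-1.85 -1.9   3.74] turn [ 0.0009  0.0003 -0.0012] F [-1.3  0.2 -1.1] op 63.8 t 31.25 q567 [0.99 1.   0.12]
[ 0.06  0.71 -1.06  1.82  0.99  1.    0.12]
```

```bash

python3 -m pendant '[[-0.6,-0.65,0,0,0,-0.001],[-0.6,-0.65,0.2,0,0,0],[-0.65,-0.6,0.5,0,0,0],[0,0,0.7,0,0,0],[0,0,0.7,0,0,0]]' | grep pos
python3 -m pendant '[[0,0,0.7,0,0,0],[0,0,0.7,0,0,0],[0,0,0,0,0,0],[0,0,0,0,0,0]]' | grep opening
python3 - <<'E'
from h import *
go(hang('d',.0),14)
E
```

```text
tool_pos: [0.6031, 0.1808, 0.2326]
opening: 0.723
pos [0.6101 0.1818 0.1986] shift [-0.06 -0.12  4.65] turn [ 0.0014 -0.0003  0.0014] F [ 1.   0.5 -0. ] op 63.6 t 32.0 q567 [1.13 0.93 0.17]
```

```bash

python3 -m pendant '[[-0.06,-0.12,0,0.001,0,0.001],[0,0,0.7,0,0,0],[0,0,0.7,0,0,0],[0,0,0.7,0,0,0],[0,0,0,0,0,0]]' | grep -A2 pos
python3 - <<'E'
from h import *
go(hang('d',.0),14)
E
python3 -m pendant '[[0,0,0.6,0,0,0],[0,0,0.6,0,0,0],[0,0,0.4,0,0,0],[0,0,0,0,0,0]]' | grep -A2 pos
python3 - <<'E'
from h import *
go(hang('d',.0),14)
E
```

```text
tool_pos: [0.6251, 0.1766, 0.1473]
eef_rot: [0.014, 0.992, -0.002, 0.122]
contact_force: [-0.5, -0.6, -1.1]
pos [0.6251 0.1766 0.1473] shift [0.03 0.09 2.51] turn [-0.0004 -0.0001 -0.0003] F [-0.5 -0.6 -1.1] op 63.6 t 32.42 q567 [1.22 0.88 0.11]
tool_pos: [0.6351, 0.1769, 0.1096]
eef_rot: [0.014, 0.992, -0.002, 0.122]
contact_force: [-0.8, 0.1, -1.1]
pos [0.6351 0.1769 0.1096] shift [0.05 0.07 0.95] turn [-0.      0.0002 -0.0003] F [-0.8  0.1 -1.1] op 64.3 t 32.75 q567 [1.29 0.85 0.07]
```

```bash

python3 -m pendant '[[0,0.06,0.3,0,0,0],[0,0,0.2,0,0,0],[0,0,0,0,0,0]]' | grep contact
python3 -m pendant '[[0,0,0.1,0,0,0],[0,0,0,0,0,0]]' | grep contact
python3 -m pendant '[[0,0,0.08,0,0,0],[0,0,0,0,0,0]]' | grep contact
python3 - <<'E'
from h import *
go(hang('d',.0),14)
E
```

```text
contact_force: [0.1, -0.3, -1.3]
contact_force: [0.2, -0.4, -1.2]
contact_force: [-0.5, -0.4, -1.3]
pos [0.6395 0.1788 0.0937] shift [ 0.07 -0.01  0.29] turn [ 0.0003  0.0006 -0.0002] F [-0.5 -0.4 -1.3] op 63.9 t 33.33 q567 [1.32 0.83 0.05]
```

```bash

python3 -m pendant '[[0,0,0.06,0,0,0],[0,0,0,0,0,0]]' | grep contact
python3 -m pendant '[[0,0,0.06,0,0,0],[0,0,0,0,0,0]]' | grep contact
python3 -m pendant '[[0,0,0.05,0,0,0],[0,0,0,0,0,0]]' | grep contact
python3 - <<'E'
from h import *
go(hang('d',.0),14)
E
```

```text
contact_force: [-0.0, 0.5, -0.1]
contact_force: [-2.7, -1.6, 4.9]
contact_force: [-7.0, -3.0, 11.8]
pos [0.64   0.1789 0.0912] shift [ 0.07 -0.02  0.19] turn [ 0.0001  0.0008 -0.    ] F [-7.  -3.  11.8] op 64.0 t 33.83 q567 [1.33 0.83 0.05]
```

```bash

python3 -m pendant '[[0,0,-0.08,0,0,0],[0,0,0,0,0,0],[0,0,0,0,0,0],[0,0,0,0,0,0],[0,0,0,0,0,0]]' 0.66 | tail -3
python3 -m pendant '[[0,0,-0.4,0,0,0],[0,0,-0.7,0,0,0],[0,0,-0.9,0,0,0],[0,0,-0.9,0,0,0],[0,0,-0.9,0,0,0]]' |grep contact
python3 -m pendant '[[0,0,-0.9,0,0.039,0],[0,0,-0.9,0,0.039,0],[0.6,0,-0.5,0,0,0],[0.6,0,0,0,0,0],[0.6,0,0,0,0,0]]' | grep -A1 pos
python3 -m pendant '[[0.6,0,0,0,0,0],[0.6,0,0,0,0,0],[0,0,0,0,0,0],[0,0,0,0,0,0],[0,0,0,0,0,0]]' | grep -A1 pos
python3 - <<'E'
from h import *
o=[]
for n,(x,y) in(('scene',(180,110)),('side',(130,110))):
    p,_=optics.snapshot(n); o.append(cv2.resize(p[y:y+180,x:x+190],None,fx=2.1,fy=2.1,interpolation=cv2.INTER_CUBIC))
cv2.imwrite('pics/chk4.png',np.hstack(o))
E
```

```text
contact_force: [0.4, 0.1, 0.2]
opening: 0.829
finger_force: 0.0
contact_force: [-0.4, -0.3, 0.5]
tool_pos: [0.5643, 0.1814, 0.2396]
eef_rot: [0.015, 1.0, 0.001, 0.007]
tool_pos: [0.5351, 0.1814, 0.238]
eef_rot: [0.015, 1.0, -0.0, 0.006]
```

View pics/chk4.png

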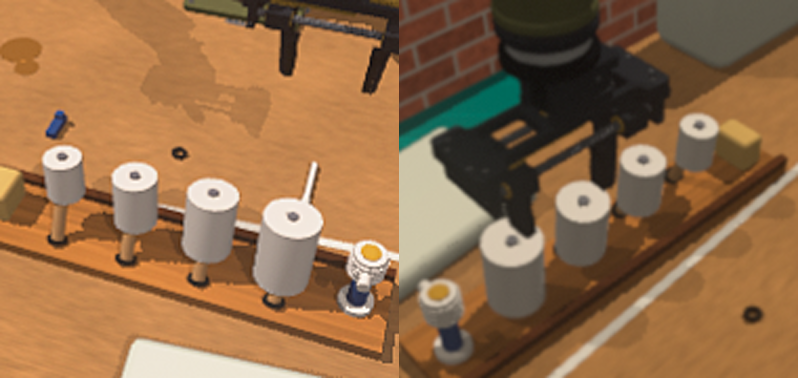

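All four cups hang in size order, D next to the valve and A by the block, with the gripper clear. I'll check that they are still, then hand in.

```bash
python3 -c "
from h import *
np.save('a.npy',optics.snapshot('scene')[0])"
python3 -m pendant '[[0,0,0,0,0,0],[0,0,0,0,0,0],[0,0,0,0,0,0],[0,0,0,0,0,0],[0,0,0,0,0,0]]' | grep clock
python3 - <<'E'
from h import *
a=np.load('a.npy').astype(int); b=optics.snapshot('scene')[0].astype(int)
n=int((abs(a-b).max(2)[165:260,190:345]>40).sum()); print(n)
if n<30: print(r.finish_job())
E
```

```text
clock: 36.07
0
the job is handed in; nothing more can be done
None
```

All four cups are hanging released and still on their pegs, largest (cup_d) next to the fill valve down to smallest (cup_a) at the far end; I handed the job in at about 36 s.

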